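# Show the helper which brush, jar and piece to use

## Robot

A 7-joint arm with a two-finger parallel gripper is mounted at the origin on a cart in front of the work surface, level with it; the furniture and walls round the work are solid. World frame = base frame: x ahead of the robot, y to its left, z up, the work surface at z = 0. Lengths are in m, angles in rad, forces in N, time in s.
With the tool pointing down it reaches from about 0.4 to 0.85 m from the base axis. Payload 10.4 kg.
Tool frame: the origin (TCP) lies between the finger pads; the fingertips stand 17 mm ahead of it and the grasp point (between the pads) lies 2 mm behind it; z points along the fingers, y is the direction in which the jaws open and shut (so a half turn about z gives the same grasp; the last joint's range is limited). The gripper opens to 87 mm and grips with 3 to 60 N. Pads are 19 mm wide; open, the fingers measure 117 mm over their backs; the gripper's body (75 mm by 190 mm) begins 51 mm behind the grasp point.
Start: joints at [-1.128, 0.332, -0.065, 1.46, 0.022, 1.35, -0.088], TCP at [0.281, 0.558, 0.24] pointing down, gripper open.
Joint ranges: [-2.6, 2.6], [-0.5, 2.12], [-1.47, 1.34], [0.16, 2.42], [-1.27, 4.41], [0.06, 2.06], [-2.6, 2.6]. Speed limits (rad/s): [2.22, 2.22, 2.79, 2.79, 3.14, 3.14, 3.14].

## Interface

Orientations are given as a 3x3 rotation matrix whose columns are the frame's x, y, z axes.
In Python, from plant import robot gives the robot as it stands. The module is installed in compiled form; this text tells all that it offers.
- The arm moves only by the tool jog_arm, never from a script. Its argument "targets" is a list of rows, each a list of 2 entries, a list of its own where there are three numbers: the shift along the tool's x, y, z in mm, then the turn about the tool's z in rad. A call has 1 to 20 rows; each row shifts and turns the pose as measured when the row begins, along the tool's axes as they then stand; what a row does not reach is not made up. A row lasts 1/10 s, in which the tool goes at most 50 mm and 8.59 degrees, less where a joint would pass 70% of its speed; a pose out of reach is approached as far as the arm can. A call with a gripper value outside its range is refused whole. "hand" is the closure, from 0 (fully open) to 1 (shut), set as the call begins (left out, the last holds). The fingers move at their own pace and stop on an object; "squeeze" is the grip in N (left out, the last holds). Time passes only in rows, so rows that do not move let the fingers close. It gives the time, the measured TCP pose, the force and the opening at its end, in the units of the state.
- robot.get_obs(): the state, without advancing time (a new reading comes with each control period).
- robot.get_image(name): name is "scene" or "top" or "wrist"; returns the picture (384x512x3 uint8, blue, green, red); there is no depth.
- robot.get_calibration(name): a dict with "vertical_fov" (degrees; the focal length in pixels is half the picture's height over the tangent of half this angle, whatever the lens; pixels are square), "cx", "cy" (the principal point, pixels), "T" (4x4, takes a point from camera to world coordinates). Camera axes: x right, y up, looking along -z (the intrinsics and any distortion apply to the point x, -y, -z); pixel columns grow to the right and rows downward; lengths in m; the calibration is good to about 2 mm. A picture is of the moment at which its call begins: read the wrist's pose just before it. get_calibration takes no time and is no camera call; for the wrist camera it gives the pose at the moment of the call.
- robot.job_done(): hands the job in, once; it reports no verdict.
The state is a dict: "time_s": time; "qpos": joint angles; "dq": joint speeds; "effort": joint torques, N m; "tool_pos": TCP position; "ee_rot": TCP orientation; "force": force on the tool from outside, world axes, zero at the start; "moment": the same for the moment, N m; "gripper_width": opening from 0.0 (shut) to 1.0 (fully open).
Only numpy, scipy, OpenCV 4.12 (cv2) and the standard library are available. Lean on these libraries where they do the work, as an engineer would, in place of code of your own. Each camera call takes 0.05 s, during which the arm holds its last target. There are 200 camera calls.

## Task

Show a new helper what to decorate with what by pointing straight down with the fingertips: first at the red-handled brush, then at the slip jar with the red lid, then at the plain cream brooch. Each time bring the fingertips to about 3 cm above the top of the thing, over its middle, keep them still there for two full seconds, then raise them to about 25 cm above the worktop, well clear of the jars, before moving on; do not come down low over the other jar, brush or brooch. Touch and move nothing at all, and finish with the hand raised like that after the third.

Things in the scene. Friction and masses are not known exactly. Their poses are not given: they have to be found in the camera images.
- brush_red: Pottery brush lying flat, red handle, a metal ferrule and dark bristles, 201 mm long, 11 mm wide, 10 mm high. Origin at the middle of its length and width, on its underside; its long axis is its own y axis; z up. Loose; its place and direction change.
- brush_wood: Pottery brush lying flat, pale wooden handle, a metal ferrule and dark bristles, 211 mm long, 11 mm wide, 10 mm high. Origin at the middle of its length and width, on its underside; its long axis is its own y axis; z up. Loose; its place and direction change. Not to be pointed at.
- jar_red: Closed upright jar, pale see-through body with a red screw lid, 65 mm in diameter, 99 mm tall to the top of the lid. Origin at the middle of its underside; z up. Loose; its place on the worktop changes.
- jar_stoneware: Open-topped grey-beige stoneware jar, empty, 83 mm in diameter, 108 mm tall to the rim. Origin at the middle of its underside; z up. Loose; its place on the worktop changes. Not to be pointed at.
- brooch_plain: Flat oval ceramic brooch, plain cream without pattern, 48 x 71 mm, 7 mm thick; its long axis is its own y axis. Origin at the middle of its underside; z up. Loose; its place on the worktop changes.
- brooch_mottled: Flat oval ceramic brooch, cream mottled with grey-green, 41 x 60 mm, 7 mm thick; its long axis is its own y axis. Origin at the middle of its underside; z up. Loose; its place on the worktop changes. Not to be pointed at.
Mind the look-alikes: they are no part of the job. Leave any blue or turquoise look-alike of the brooch_plain alone.

How it is judged:
By the outcome, as a careful person would: the job done as asked, in the order asked, and still so for the second after the job is handed in, with the robot touching nothing.
It also fails if it takes over 58 s, if anything falls off the work surface, if the arm or the gripper's body presses on something with over 40 N, if the wrist force passes 120 N, or if a joint passes its speed limit or range.

## Working session

There is one attempt and no reset: what is moved stays moved. The work goes in short steps, Python scripts to look and compute and a tool call to move; the robot and the scene stay as the last step left them, time stands still between calls to the robot, and variables do not carry over. Pictures are saved under pics/ and viewed, about 8 in all and at most 12, crops included, and the job is handed in when it is done.

Besides the shell and the picture viewer there is one more tool, called as name([rows], argument=value, ...), one row to a line, values as JSON. jog_arm: Moves the arm, as the interface text tells. Its arguments: {"type":"object","properties":{"targets":{"type":"array"},"hand":{"type":"number"},"squeeze":{"type":"number"}},"required":["targets"]}

```bash
mkdir -p pics
python3 - <<'E'
from plant import robot
import cv2,numpy as np
for n in("scene","top"):
    cv2.imwrite(f"pics/{n}0.png",robot.get_image(n)); c=robot.get_calibration(n); print(n,{k:(np.round(v,4).tolist()) if not isinstance(v,str) else v for k,v in c.items()})
o=robot.get_obs();print(o["time_s"],o["tool_pos"],o["ee_rot"],o["gripper_width"])
E
```

```text
scene {'vertical_fov': 54.3281, 'cx': 260.3263, 'cy': 194.2137, 'T': [[0.6293, 0.4223, -0.6524, -0.1132], [-0.7771, 0.3292, -0.5364, -0.5359], [-0.0118, 0.8446, 0.5353, 0.5611], [0.0, 0.0, 0.0, 1.0]]}
top {'vertical_fov': 57.8255, 'cx': 257.1261, 'cy': 191.8013, 'T': [[0.0262, 0.9969, -0.0739, 0.4753], [-0.9994, 0.0278, 0.021, 0.0035], [0.023, 0.0733, 0.997, 0.9856], [0.0, 0.0, 0.0, 1.0]]}
0.1 [0.28057136 0.55814188 0.23885302] [[-8.93465057e-01  4.49132436e-01 -4.96739583e-04]
 [ 4.49132708e-01  8.93464373e-01 -1.10693005e-03]
 [-5.33390687e-05 -1.21210531e-03 -9.99999264e-01]] 1.001123295452706
```

View pics/top0.png

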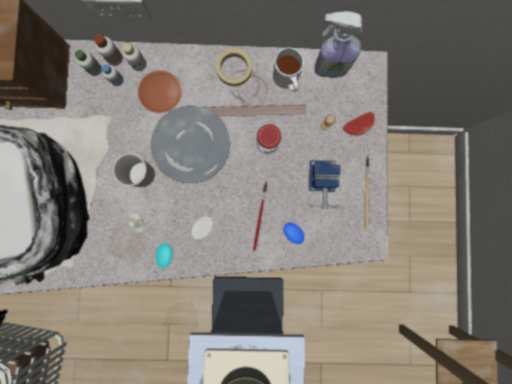

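View pics/scene0.png

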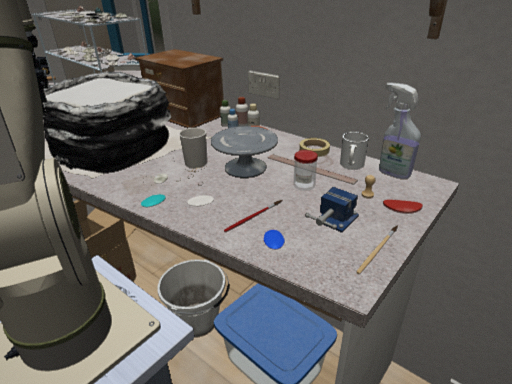

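Top view: red brush from (266,183) to (255,249), red lid at (269,136), cream brooch at (202,228), mottled brooch at (136,222). The wooden brush is far right, and the clay bag (tall) is at the left edge.

```bash
cat > h.py <<'E'
import cv2,numpy as np
from plant import robot
def ray(n,u,v,c=None):
    c=c or robot.get_calibration(n);T=np.array(c["T"]);f=192/np.tan(np.radians(c["vertical_fov"])/2)
    d=T[:3,:3]@[(u-c["cx"])/f,-(v-c["cy"])/f,-1];return T[:3,3],d
def plane(n,u,v,z,c=None):
    o,d=ray(n,u,v,c);return np.round(o+d*(z-o[2])/d[2],4)
def blob(mask,box):
    m=np.zeros_like(mask);x0,y0,x1,y1=box;m[y0:y1,x0:x1]=mask[y0:y1,x0:x1]
    n,l,s,c=cv2.connectedComponentsWithStats(m);i=1+np.argmax(s[1:,4]);return s[i],c[i]
def red(im):
    h=cv2.cvtColor(im,cv2.COLOR_BGR2HSV);return cv2.inRange(h,(0,110,60),(8,255,255))|cv2.inRange(h,(170,110,60),(180,255,255))
def cream(im):
    h=cv2.cvtColor(im,cv2.COLOR_BGR2HSV);return cv2.inRange(h,(0,0,205),(180,60,255))
E
python3 - <<'E'
from h import *
B={"top":((250,118,290,152),(185,210,220,245),(245,178,275,255)),"scene":((290,148,322,166),(180,190,220,212),(220,198,290,235))}
for n in B:
    im=cv2.imread(f"pics/{n}0.png");j,b,r=B[n]
    s,c=blob(red(im),j);print(n,"lid",s,c,plane(n,*c,.094 if n=="scene" else .099))
    s,c=blob(cream(im),b);print("brooch",s,c,plane(n,*c,.007))
    s,c=blob(red(im),r);print("handle",s,c)
for n,e in(("top",((267,182),(255,249))),("scene",((282,202),(225,230)))):
    p=[plane(n,*q,.005) for q in e];print("brush",p,np.mean(p,0),np.linalg.norm(p[0]-p[1]))
print("clay",plane("top",85,210,.2),plane("top",60,130,.2),plane("top",60,280,.2))
for w in((340,15),(325,70)):print("spray",plane("top",*w,.2))
# clay and spray heights: scene ray top
o,d=ray("scene",165,95);print(o,d)
E
```

```text
top lid [258 125  22  23 412] [268.55097087 136.07281553] [ 0.6865 -0.0409  0.099 ]Traceback (most recent call last):
  File "<stdin>", line 6, in <module>
  File "h.py", line 10, in blob
    n,l,s,c=cv2.connectedComponentsWithStats(m);i=1+np.argmax(s[1:,4]);return s[i],c[i]
                                                    ~~~~~~~~~^^^^^^^^^
    return _wrapfunc(a, 'argmax', axis=axis, out=out, **kwds)
    return bound(*args, **kwds)
ValueError: attempt to get argmax of an empty sequence
```

```bash
sed -i 's/(0,0,205)/(0,0,185)/' h.py
python3 - <<'E'
from h import *
B={"top":((250,118,290,152),(185,210,220,245),(245,178,275,255)),"scene":((290,148,322,166),(180,190,220,212),(220,198,290,235))}
for n in B:
    im=cv2.imread(f"pics/{n}0.png");j,b,r=B[n]
    s,c=blob(red(im),j);print(n,"lid",s,c,plane(n,*c,.094 if n=="scene" else .099))
    x0,y0,x1,y1=b;g=im.min(2);t,_=cv2.threshold(g[y0:y1,x0:x1].copy(),0,255,cv2.THRESH_OTSU)
    s,c=blob((g>t).astype(np.uint8),b);print("brooch",t,s,c,plane(n,*c,.007))
    s,c=blob(red(im),r);print("handle",s,c)
for n,e in(("top",((267,182),(255,249))),("scene",((282,202),(225,230)))):
    p=[plane(n,*q,.005) for q in e];print("brush",p,np.mean(p,0),np.linalg.norm(p[0]-p[1]))
print("clay",plane("top",85,210,.2),plane("top",60,130,.2),plane("top",60,280,.2))
print("clay scene top edge",[plane("scene",165,95,z) for z in(.1,.2,.3)],[plane("scene",110,75,z) for z in(.1,.2,.3)])
E
```

```text
top lid [258 125  22  23 412] [268.55097087 136.07281553] [ 0.6865 -0.0409  0.099 ]
brooch 173.0 [192 216  21  23 348] [201.76149425 227.41666667] [0.4438 0.1349 0.007 ]
handle [254 202   9  48  93] [257.89247312 226.41935484]
scene lid [295 150  23  13 233] [305.8583691 155.8583691] [ 0.6881 -0.0424  0.094 ]
brooch 175.0 [187 195  27  11 198] [200.08080808 199.91919192] [0.4393 0.13   0.007 ]
handle [224 207  44  25 139] [244.61151079 219.30935252]
brush [array([ 0.5766, -0.0444,  0.005 ]), array([ 0.3875, -0.0154,  0.005 ])] [ 0.48205 -0.0299   0.005  ] 0.19131076812349063
brush [array([ 0.57  , -0.0491,  0.005 ]), array([ 0.3865, -0.0129,  0.005 ])] [ 0.47825 -0.031    0.005  ] 0.18703660069622732
clay [0.4821 0.3701 0.2   ] [0.6614 0.4374 0.2   ] [0.3272 0.4149 0.2   ]
clay scene top edge [array([0.7901, 0.6927, 0.1   ]), array([0.5942, 0.4263, 0.2   ]), array([0.3983, 0.1598, 0.3   ])] [array([0.8287, 1.1454, 0.1   ]), array([0.6244, 0.7808, 0.2   ]), array([0.4202, 0.4162, 0.3   ])]
```

Both views agree to about 5 mm. I'll shut the fingers, lift clear of the clay bag and square the hand.

jog_arm([
  [[0, 0, -30], 0],
  [[0, 0, -30], 0],
  [[0, 0, -30], -0.08],
  [[0, 0, -30], -0.08],
  [[0, 0, -10], -0.08],
  [[0, 0, 0], -0.08],
  [[0, 0, 0], -0.08],
  [[0, 0, 0], -0.07],
  [[0, 0, 0], 0],
  [[0, 0, 0], 0],
], hand=1)

```text
time_s: 1.1
tool_pos: [0.28, 0.5569, 0.3693]
ee_rot: [[-1.0, -0.021, -0.004], [-0.021, 1.0, -0.01], [0.004, -0.01, -1.0]]
force: [1.0, 0.6, -1.1]
gripper_width: 0.173
```

jog_arm([
  [[-10, -15, 0], 0],
  [[-12, -30, 0], 0],
  [[-12, -30, 0], 0],
  [[-12, -30, 0], 0],
  [[-12, -30, 0], 0],
  [[-12, -30, 0], 0],
  [[-12, -30, 0], 0],
  [[-12, -30, 0], 0],
  [[-12, -30, 0], 0],
  [[-10, -30, 0], 0],
  [[-10, -30, 0], 0],
  [[-10, -30, 0], 0],
  [[-10, -30, 0], 0],
  [[-10, -30, 0], 0],
  [[-10, -30, 0], 0],
  [[-10, -30, 0], 0],
  [[-10, -30, 0], 0],
  [[-5, -20, 0], 0],
  [[0, -10, 0], 0],
  [[0, 0, 0], 0],
])

```text
time_s: 3.1
tool_pos: [0.4787, -0.0107, 0.371]
ee_rot: [[-1.0, 0.028, -0.006], [0.028, 1.0, -0.007], [0.006, -0.007, -1.0]]
force: [0.2, 0.6, 0.3]
gripper_width: 0.007
```

Run:
```python
from h import *
c=robot.get_calibration("wrist");o=robot.get_obs();im=robot.get_image("wrist");cv2.imwrite("pics/w1.png",im)
np.save("w1.npy",c,allow_pickle=True)
print(o["time_s"],o["tool_pos"],np.round(o["ee_rot"],3).tolist(),np.round(o["qpos"],2),np.round(c["T"],3).tolist(),c["vertical_fov"])
```

```text
3.1 [ 0.47871342 -0.01074454  0.37102863] [[-1.0, 0.028, -0.006], [0.028, 1.0, -0.007], [0.006, -0.007, -1.0]] [-0.49 -0.05  0.4   1.62  0.03  1.58  1.45] [[0.029, -0.97, -0.24, 0.414], [1.0, 0.026, 0.015, -0.008], [-0.008, -0.241, 0.971, 0.516], [0.0, 0.0, 0.0, 1.0]] 67.01231960138362
```

View pics/w1.png

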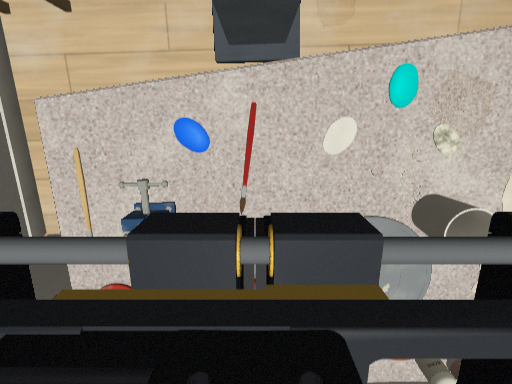

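Wrist view: red brush runs from (253,103) to (242,211), cream brooch at (340,135).

Run:
```python
from h import *
c=np.load("w1.npy",allow_pickle=True).item();im=cv2.imread("pics/w1.png")
a,b=[plane("wrist",*q,.005,c) for q in((253,103),(242,211))];print(a,b,(a+b)/2,np.linalg.norm(a-b))
s,q=blob(cream(im),(315,108,365,160));print(s,q,plane("wrist",*q,.007,c))
```

```text
[ 0.3876 -0.0134  0.005 ] [ 0.5782 -0.0395  0.005 ] [ 0.4829  -0.02645  0.005  ] 0.1923787150388525
[ 315  108   50   52 2078] [338.97112608 134.39846006] [0.4438 0.133  0.007 ]
```

jog_arm([
  [[-3, -8, 0], 0.01],
  [[-2, -7, 20], 0.01],
  [[0, 0, 35], 0],
  [[0, 0, 35], 0],
  [[0, 0, 35], 0],
  [[0, 0, 35], 0],
  [[0, 0, 35], 0],
  [[0, 0, 35], 0],
  [[0, 0, 30], 0],
  [[0, 0, 20], 0],
  [[0, 0, 10], 0],
  [[0, 0, 5], 0],
  [[0, 0, 0], 0],
  [[0, 0, 0], 0],
])

```text
time_s: 4.55
tool_pos: [0.4839, -0.0167, 0.0671]
ee_rot: [[-0.999, 0.034, -0.001], [0.034, 0.999, -0.003], [0.0, -0.003, -1.0]]
force: [-0.1, -0.4, 0.1]
gripper_width: 0.004
```

jog_arm([
  [[1, -6, 0], 0],
  [[1, -6, 4], 0],
  [[0, 0, 5], 0],
  [[0, 0, 2], 0],
  [[0, 0, 0], 0],
  [[0, 0, 0], 0],
])

```text
time_s: 5.15
tool_pos: [0.483, -0.03, 0.0576]
ee_rot: [[-0.999, 0.035, 0.004], [0.035, 0.999, -0.002], [-0.004, -0.002, -1.0]]
force: [1.1, -0.6, 0.1]
gripper_width: 0.003
```

Run:
```python
from h import *
o=robot.get_obs();print(o["tool_pos"],np.abs(o["dq"]).max())
a,b=robot.get_image("top"),robot.get_image("scene");cv2.imwrite("pics/c1.png",np.hstack([cv2.resize(a[120:280,160:320],(560,560))[:, :390],cv2.resize(b[110:260,190:300],(410,560))])[:600,:800])
```

```text
[ 0.48300371 -0.02997605  0.05763386] 0.0029838156076940716
```

View pics/c1.png

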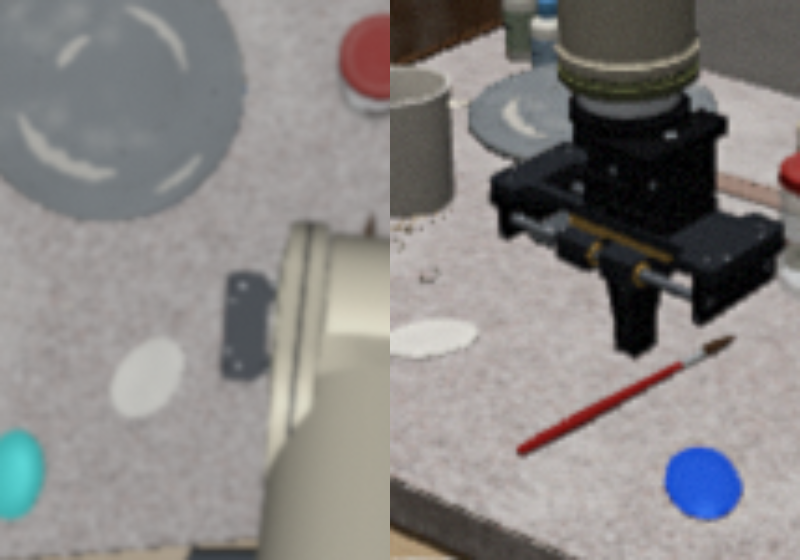

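The crop shows the shut fingertips right above the brush's middle. I'll hold here.

jog_arm([
  [[0, 0, 0], 0],
  [[0, 0, 0], 0],
  [[0, 0, 0], 0],
  [[0, 0, 0], 0],
  [[0, 0, 0], 0],
  [[0, 0, 0], 0],
  [[0, 0, 0], 0],
  [[0, 0, 0], 0],
  [[0, 0, 0], 0],
  [[0, 0, 0], 0],
  [[0, 0, 0], 0],
  [[0, 0, 0], 0],
  [[0, 0, 0], 0],
  [[0, 0, 0], 0],
  [[0, 0, 0], 0],
  [[0, 0, 0], 0],
  [[0, 0, 0], 0],
  [[0, 0, 0], 0],
  [[0, 0, 0], 0],
  [[0, 0, 0], 0],
])

```text
time_s: 7.25
tool_pos: [0.4833, -0.0296, 0.0579]
ee_rot: [[-0.999, 0.035, 0.004], [0.035, 0.999, -0.002], [-0.005, -0.002, -1.0]]
force: [0.2, 0.4, 1.0]
gripper_width: 0.004
```

jog_arm([
  [[0, 0, 0], 0],
  [[0, 0, 0], 0],
  [[0, 0, 0], 0],
  [[0, 0, 0], 0],
  [[0, 0, 0], 0],
  [[0, 0, 0], 0],
])

```text
time_s: 7.85
tool_pos: [0.4832, -0.0296, 0.0579]
ee_rot: [[-0.999, 0.035, 0.004], [0.035, 0.999, -0.002], [-0.004, -0.002, -1.0]]
force: [0.4, 0.3, 0.5]
gripper_width: 0.007
```

jog_arm([
  [[0, 0, -10], 0],
  [[0, 0, -25], 0],
  [[0, 0, -35], 0],
  [[0, 0, -35], 0],
  [[0, 0, -35], 0],
  [[0, 0, -35], 0],
  [[0, 0, -25], 0],
  [[0, 0, -10], 0],
  [[0, 0, 0], 0],
  [[0, 0, 0], 0],
  [[0, 0, 0], 0],
  [[0, 0, 0], 0],
])

```text
time_s: 9.05
tool_pos: [0.4795, -0.0306, 0.2779]
ee_rot: [[-0.999, 0.037, 0.002], [0.037, 0.999, -0.003], [-0.002, -0.003, -1.0]]
force: [-0.5, -0.0, -0.6]
gripper_width: 0.003
```

jog_arm([
  [[-10, 0, 0], 0],
  [[-20, -1, 0], 0],
  [[-30, -1, 0], 0],
  [[-30, 0, 0], 0],
  [[-30, 0, 0], 0],
  [[-30, 0, 0], 0],
  [[-30, 0, 0], 0],
  [[-15, 0, 0], 0],
  [[-10, 0, 0], 0],
  [[0, 0, 0], 0],
  [[0, 0, 0], 0],
  [[0, 0, 0], 0],
])

```text
time_s: 10.25
tool_pos: [0.6955, -0.0394, 0.2638]
ee_rot: [[-0.999, 0.031, -0.012], [0.032, 0.999, -0.007], [0.012, -0.007, -1.0]]
force: [-0.7, -0.3, -0.6]
gripper_width: 0.006
```

jog_arm([
  [[4, -1, 0], 0],
  [[3, -1, 10], 0],
  [[0, 0, 20], 0],
  [[0, 0, 25], 0],
  [[0, 0, 25], 0],
  [[0, 0, 15], 0],
  [[0, 0, 8], 0],
  [[0, 0, 4], 0],
  [[0, 0, 0], 0],
  [[0, 0, 0], 0],
  [[0, 0, 0], 0],
])

```text
time_s: 11.35
tool_pos: [0.6835, -0.0424, 0.1551]
ee_rot: [[-0.999, 0.032, -0.006], [0.032, 0.999, -0.005], [0.006, -0.005, -1.0]]
force: [1.4, -0.5, -0.0]
gripper_width: 0.009
```

jog_arm([
  [[-2, 0, 3], 0],
  [[-2, 0, 4], 0],
  [[0, 0, 2], 0],
  [[0, 0, 0], 0],
  [[0, 0, 0], 0],
  [[0, 0, 0], 0],
])

```text
time_s: 11.95
tool_pos: [0.6886, -0.0427, 0.1467]
ee_rot: [[-0.999, 0.032, -0.004], [0.032, 0.999, -0.005], [0.004, -0.005, -1.0]]
force: [0.6, 0.2, -0.0]
gripper_width: 0.005
```

Run:
```python
from h import *
o=robot.get_obs();print(o["tool_pos"],np.abs(o["dq"]).max())
a,b=robot.get_image("top"),robot.get_image("scene");cv2.imwrite("pics/c2.png",np.hstack([cv2.resize(a[90:200,210:310],(400,440)),cv2.resize(b[100:210,250:350],(400,440))]))
```

```text
[ 0.68864291 -0.04268715  0.14666613] 0.0016027236475020844
```

View pics/c2.png

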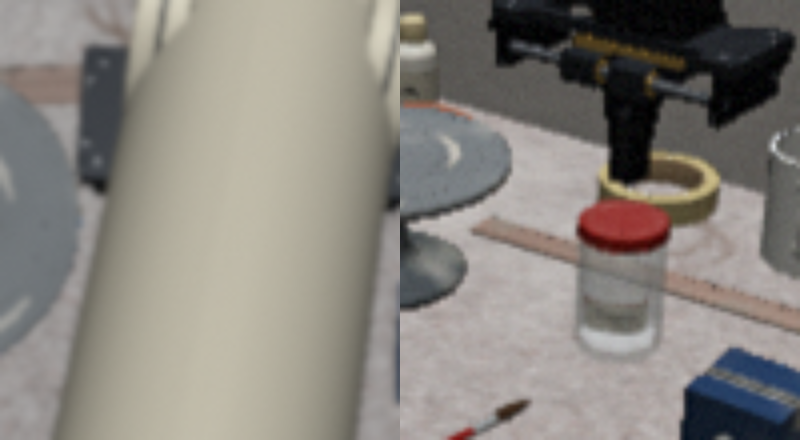

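The fingertips are centred over the red lid, with a clear gap. I'll hold, then raise.

jog_arm([
  [[0, 0, 0], 0],
  [[0, 0, 0], 0],
  [[0, 0, 0], 0],
  [[0, 0, 0], 0],
  [[0, 0, 0], 0],
  [[0, 0, 0], 0],
  [[0, 0, 0], 0],
  [[0, 0, 0], 0],
  [[0, 0, 0], 0],
  [[0, 0, 0], 0],
  [[0, 0, 0], 0],
  [[0, 0, 0], 0],
  [[0, 0, 0], 0],
  [[0, 0, 0], 0],
  [[0, 0, 0], 0],
  [[0, 0, 0], 0],
  [[0, 0, 0], 0],
  [[0, 0, 0], 0],
  [[0, 0, 0], 0],
  [[0, 0, 0], 0],
])

```text
time_s: 14.05
tool_pos: [0.6887, -0.0427, 0.147]
ee_rot: [[-0.999, 0.032, -0.003], [0.032, 0.999, -0.005], [0.003, -0.005, -1.0]]
force: [1.1, -0.5, 0.2]
gripper_width: 0.003
```

jog_arm([
  [[0, 0, 0], 0],
  [[0, 0, 0], 0],
  [[0, 0, 0], 0],
  [[0, 0, 0], 0],
  [[0, 0, 0], 0],
  [[0, 0, 0], 0],
])

```text
time_s: 14.65
tool_pos: [0.6888, -0.0426, 0.1471]
ee_rot: [[-0.999, 0.032, -0.003], [0.032, 0.999, -0.005], [0.003, -0.005, -1.0]]
force: [0.8, 0.1, 0.9]
gripper_width: 0.003
```

jog_arm([
  [[0, 0, -10], 0],
  [[0, 0, -20], 0],
  [[0, 0, -30], 0],
  [[0, 0, -30], 0],
  [[0, 0, -20], 0],
  [[0, 0, -10], 0],
  [[0, 0, 0], 0],
  [[0, 0, 0], 0],
  [[0, 0, 0], 0],
  [[0, 0, 0], 0],
])

```text
time_s: 15.65
tool_pos: [0.688, -0.0422, 0.2724]
ee_rot: [[-0.999, 0.032, -0.006], [0.032, 0.999, -0.005], [0.006, -0.005, -1.0]]
force: [-1.0, -0.0, 0.4]
gripper_width: 0.007
```

jog_arm([
  [[10, 7, 0], 0],
  [[20, 13, 0], 0],
  [[30, 20, 0], 0],
  [[30, 20, 0], 0],
  [[30, 20, 0], 0],
  [[30, 20, 0], 0],
  [[30, 20, 0], 0],
  [[30, 20, 0], 0],
  [[15, 10, 0], 0],
  [[10, 7, 0], 0],
  [[0, 0, 0], 0],
  [[0, 0, 0], 0],
  [[0, 0, 0], 0],
])

```text
time_s: 16.95
tool_pos: [0.4449, 0.1268, 0.2622]
ee_rot: [[-0.999, 0.03, -0.021], [0.03, 0.999, -0.012], [0.02, -0.013, -1.0]]
force: [-0.5, -0.7, -0.7]
gripper_width: 0.005
```

jog_arm([
  [[0, 4, 0], 0],
  [[-1, 4, 10], 0],
  [[0, 0, 25], 0],
  [[0, 0, 35], 0],
  [[0, 0, 35], 0],
  [[0, 0, 30], 0],
  [[0, 0, 25], 0],
  [[0, 0, 20], 0],
  [[0, 0, 10], 0],
  [[0, 0, 4], 0],
  [[0, 0, 0], 0],
  [[0, 0, 0], 0],
  [[0, 0, 0], 0],
])

```text
time_s: 18.25
tool_pos: [0.4452, 0.1311, 0.0568]
ee_rot: [[-0.999, 0.036, -0.02], [0.036, 0.999, -0.014], [0.019, -0.015, -1.0]]
force: [-0.3, -0.5, -0.0]
gripper_width: 0.006
```

jog_arm([
  [[1, 2, 2], 0],
  [[0, 0, 1], 0],
  [[0, 0, 0], 0],
  [[0, 0, 0], 0],
  [[0, 0, 0], 0],
])

```text
time_s: 18.75
tool_pos: [0.4453, 0.1341, 0.0554]
ee_rot: [[-0.999, 0.036, -0.016], [0.036, 0.999, -0.012], [0.016, -0.013, -1.0]]
force: [0.8, 0.2, -0.0]
gripper_width: 0.009
```

Run:
```python
from h import *
o=robot.get_obs();print(o["tool_pos"],np.abs(o["dq"]).max())
b=robot.get_image("scene");cv2.imwrite("pics/c3.png",cv2.resize(b[120:230,140:280],(700,550)))
```

```text
[0.44534907 0.134094   0.05542388] 0.0025162638955962355
```

View pics/c3.png

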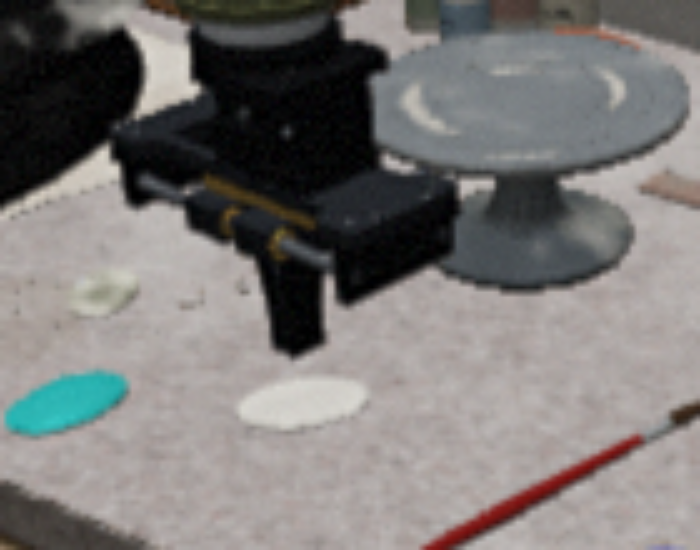

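The fingertips are over the cream brooch and clear of the cake stand. I'll hold, then raise.

jog_arm([
  [[0, 0, 0], 0],
  [[0, 0, 0], 0],
  [[0, 0, 0], 0],
  [[0, 0, 0], 0],
  [[0, 0, 0], 0],
  [[0, 0, 0], 0],
  [[0, 0, 0], 0],
  [[0, 0, 0], 0],
  [[0, 0, 0], 0],
  [[0, 0, 0], 0],
  [[0, 0, 0], 0],
  [[0, 0, 0], 0],
  [[0, 0, 0], 0],
  [[0, 0, 0], 0],
  [[0, 0, 0], 0],
  [[0, 0, 0], 0],
  [[0, 0, 0], 0],
  [[0, 0, 0], 0],
  [[0, 0, 0], 0],
  [[0, 0, 0], 0],
])

```text
time_s: 20.8
tool_pos: [0.4453, 0.1339, 0.0554]
ee_rot: [[-0.999, 0.036, -0.017], [0.036, 0.999, -0.012], [0.016, -0.013, -1.0]]
force: [0.4, -0.4, 0.5]
gripper_width: 0.003
```

jog_arm([
  [[0, 0, 0], 0],
  [[0, 0, 0], 0],
  [[0, 0, 0], 0],
  [[0, 0, 0], 0],
  [[0, 0, 0], 0],
  [[0, 0, 0], 0],
])

```text
time_s: 21.4
tool_pos: [0.4453, 0.134, 0.0554]
ee_rot: [[-0.999, 0.036, -0.017], [0.036, 0.999, -0.012], [0.016, -0.013, -1.0]]
force: [-0.2, -1.1, 0.8]
gripper_width: 0.003
```

jog_arm([
  [[0, 0, -10], 0],
  [[0, 0, -25], 0],
  [[0, 0, -35], 0],
  [[0, 0, -35], 0],
  [[0, 0, -35], 0],
  [[0, 0, -30], 0],
  [[0, 0, -20], 0],
  [[0, 0, -10], 0],
  [[0, 0, 0], 0],
  [[0, 0, 0], 0],
  [[0, 0, 0], 0],
  [[0, 0, 0], 0],
  [[0, 0, 0], 0],
])

```text
time_s: 22.7
tool_pos: [0.4465, 0.1344, 0.2651]
ee_rot: [[-0.999, 0.038, -0.019], [0.038, 0.999, -0.015], [0.019, -0.015, -1.0]]
force: [-0.3, 0.1, 0.2]
gripper_width: 0.009
```

Run:
```python
from h import *
o=robot.get_obs();print(o["time_s"],o["tool_pos"],np.abs(o["dq"]).max(),o["force"])
b=robot.get_image("scene");a=cv2.imread("pics/scene0.png")
for f,bx in((red,(290,148,322,166)),(red,(220,198,290,235))):print(blob(f(a),bx)[1],blob(f(b),bx)[1])
for i in(a,b):print(blob((i.min(2)>175).astype(np.uint8),(180,190,220,212))[1])
```

```text
22.7 [0.44645597 0.1344318  0.26512303] 0.011541176682872112 [-0.32653847  0.07866897  0.18197452]
[305.8583691 155.8583691] [305.76987448 156.0125523 ]
[244.61151079 219.30935252] [244.56428571 219.32142857]
[200.08080808 199.91919192]
[199.9804878 199.8      ]
```

Tip height is 0.248 m and nothing has moved.

```bash
python3 -c "
from plant import robot
print(robot.job_done())"
```

```text
the job is handed in; nothing more can be done
None
```

I pointed with closed fingertips at the red-handled brush, then the red-lidded jar, then the plain cream brooch. The fingertips stopped about 3.1 cm above each one, over its middle, and stayed still for at least 2.6 s.

After each hold the hand went back up to about 25–26 cm. It finished raised, with the fingertips at 24.8 cm, and I handed the job in at 22.7 s.

- **Nothing moved:** the last picture showed the brush, lid and brooch within 0.2 pixel of where they started. The other objects were not re-measured.
- **No contact:** the force readings stayed at about 1 N, which is noise.
- **Position estimates:** the camera views disagreed by up to about 7 mm on an object's position, so the centring is good to roughly 5 mm.
- **Tilt:** the tool leaned by up to about 1.2° while pointing.

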